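# Clip the recipe card to the kitchen reading stand

### The job

Take the big sprung clip off its steel rack by squeezing its handles, and clip the recipe card to the sloping reading stand: the jaws must bite the card and the stand's panel together, near the middle of the card's top edge, square to that edge and pushed fully home on it, before you let go. Do not shove the stand or the card out of place, and leave the tumblers, basket and bottle alone.

Things in the scene. Friction and masses are not known exactly. Their poses are not given: they have to be found in the camera images.
- clip: Big sprung clip, 104 mm tall, 56 mm along its hinge pin, about 110 g (varies), alike from both sides: dark core, two bright steel levers with rubber jaw pads. Origin mid-pin; x along the pin, y the closing direction, z from jaws to handles. Jaw pads 50 mm wide at z = -32 to -40 mm, gap 4 mm at rest, 18 mm fully open. Starts jaws down, biting the rack's strip
- clip_handles (a point): Grip point between the handles, 42 mm above the pin (clip z = +42 mm), axes as the clip's. Handles span z = +5 to +60 mm, 36 mm wide along x, flared to 46 mm over their tops. Squeeze them along y until they stop (parallel, 19 mm over the outsides) to open the jaws: about 9 N each at the tops; 30 N of grip holds the clip firmly open
- clip_throat (a point): Middle of the underside of the clip's core (8 mm thick along y), between the jaws, 10 mm below the hinge pin (clip z = -10 mm); it stops on the edge when the clip is fully home. Axes as the clip's
- clip_a (a joint): Rocking angle of the lever on the clip's +y side: 0 shut, 0.215 rad fully open, sprung towards shut; about 0.02 on the rack strip, about 0.09 when biting card and panel together (10 mm)
- clip_b (a joint): The same for the lever on the clip's -y side
- rack: Fixed clip rack: steel foot 110 x 100 x 12 mm with an upright strip 100 mm long (along its x), 5 mm thick (y), top at z = 75 mm. Origin under its centre on the work surface; z up. The clip's pin lies along the rack's x
- stand: Loose stand, about 0.9 kg, foot 170 x 200 mm, 172 mm high: light wood panel 200 mm wide, 185 mm up the slope, 6 mm thick, leaning back 30 degrees from vertical. Its face looks to the stand's +x and up; its top edge, on the -x side, is level and parallel to y; a ledge at its foot carries the card. Origin under the foot's centre, z up
- stand_edge (a point): Middle of the panel's top edge, in the middle of the 10 mm of panel plus card (1 mm behind the panel's face). Axes: x square out of the face, y along the edge, z up the slope. A clip that is home has its throat here (anywhere along y) and its z along this z. The top 40 mm behind the panel are clear
- card: Loose stiff recipe card 140 wide, 175 tall, 4 mm thick, 130 g, white with grey bars for text, leaning on the panel, its lower edge on the ledge, top edge 4 mm below the panel's, up to 22 mm off the stand's middle. Origin mid-thickness at the middle of its lower edge; x out of its face, y across, z up along it
- tumblers: Bystander: nested upturned steel tumblers, 74 mm across, 146 mm tall; origin under the centre
- basket: Bystander: pale yellow plastic basket of bread rolls, 130 x 200 mm, about 110 mm high; origin under the centre
- bottle: Bystander: blue bottle with red cap, 72 mm across, 210 mm tall; origin under the centre

How it is judged:
On the way:
1. the clip is lifted clear of the rack (distance between clip and rack above 0.13 m and contact force between clip and rack below 0.1 N), for 0.1 s.
At the end, for the whole second after the job is handed in: The clip bites card and panel (1.5 N or more on each): throat within 6 mm of the panel's edge, within 30 mm of the card's middle, within 0.2 rad of square to the edge and of the slope. Stand upright, stand and card within 25 mm of their start, all at rest (z of clip_throat in the frame of stand_edge between -0.006 and 0.006 m and y of clip in the frame of card between -0.03 and 0.03 m and angle between the z axis of clip and the z axis of stand_edge, either way round below 0.2 rad and angle between the x axis of clip and the y axis of stand_edge, either way round below 0.2 rad and contact force between clip and card above 1.5 N and contact force between clip and stand above 1.5 N and distance of each of stand, card from where it was at the start of the episode below 0.025 m and angle between stand's own z axis and vertical below 0.05 rad and linear speed of each of clip, card, stand below 0.02 m/s); the robot touches nothing.
It fails at once if the stand or the card is shoved more than 35 mm or the stand tipped (distance of any of stand, card from where it was at the start of the episode above 0.035 m or angle between stand's own z axis and vertical above 0.25 rad).
It fails at once if a bystander is moved more than 30 mm or tipped over (distance of any of tumblers, basket, bottle from where it was at the start of the episode above 0.03 m or angle between any of tumblers, basket, bottle's own z axis and vertical above 0.4 rad).
It also fails if it takes over 48 s, if anything falls off the work surface, if the arm or the gripper's body presses on something with over 40 N, if the wrist force passes 120 N, or if a joint passes its speed limit or range.

### The arm

A 7-joint arm with a two-finger parallel gripper is mounted at the origin on the work surface. World frame = base frame: x ahead of the robot, y to its left, z up, the work surface at z = 0. Lengths are in m, angles in rad, forces in N, time in s.
With the tool pointing down it reaches from about 0.4 to 0.85 m from the base axis. Payload 4.5 kg.
Tool frame: the origin (TCP) lies midway between the tips of the shut fingers; the grasp point (between the pads) lies behind it (manip.hold_point_z is the z of the grasp point in the tool frame, in m); z points along the fingers, y is the line along which they close (so a half turn about z gives the same grasp; the last joint's range is limited). The gripper opens to 85 mm and grips with 20 to 120 N. Pads are 22 mm wide; open, the fingers measure 114 mm over their backs; the gripper's body (76 mm by 85 mm) begins 54 mm behind the grasp point. The pads swing forward as they close: fully open they stand 13 mm farther back than shut.
Start: joints at [1.268, 0.689, -0.195, 1.565, 0.157, 0.902, -0.215], TCP at [0.207, -0.59, 0.231] pointing down, gripper open.
Joint ranges: [-3.01, 3.01], [-0.46, 2.08], [-1.47, 1.51], [0.13, 2.56], [-1, 4.14], [0.04, 2.09], [-2.66, 2.66]. Speed limits (rad/s): [2.57, 2.57, 3.14, 3.14, 3.14, 3.14, 3.14].

### API

Orientations are given as a unit quaternion [w, x, y, z].
In Python, from rig import manip gives the robot as it stands. Calls block until the motion is done:
- manip.move_pose(position, orientation): joint-space move of the TCP to a pose.
- manip.move_l(position, vel=0.15, rot=None, f_stop=None): straight line of the TCP; rot=None keeps the orientation; vel is the mean speed in m/s. With f_stop (N) it stops when the force on the tool has changed by that much, and returns True; else False.
- manip.goto_joints(angles): joint-space move.
- manip.let_go() and manip.grasp(): open the fingers fully, or close them until they stop; the grip force is fixed at half the most.
- manip.hold(seconds).
- manip.solve_ik(position, orientation): joint angles nearest the present ones, or None.
- manip.sense(): the state.
- manip.read_camera(name): name is "scene" or "top" or "wrist"; returns a dict with "color" (384x512x3 uint8, blue, green, red), "z_map" (384x512 float32, m along the optical axis (not along the pixel's ray), 0 where there is no reading), "fx", "fy", "cx", "cy" (pixels), "R" (3x3) and "t" (3): a world point X has camera coordinates R X + t; the wrist camera has in their place "T_tool_cam" (4x4, takes a point from camera to tool coordinates, whose origin is the TCP and whose axes are the flange's). Camera axes: x right, y down, z forward; pixel columns grow to the right and rows downward; lengths in m; the calibration is good to about 2 mm. A picture is of the moment at which its call begins: read the wrist's pose just before it.
A pose or a line that the arm cannot do raises manip.MotionError and nothing moves.
- manip.hand_in(): hands the job in; it is judged then, once.
The state is a dict: "time": time; "joints": joint angles; "qd": joint speeds; "joint_torque": joint torques, N m; "tcp_pos": TCP position; "tcp_rot": TCP orientation; "wrist_force": force on the tool from outside, world axes, zero at the start; "wrist_torque": the same for the moment, N m; "gripper_width": finger opening in m; "grip_force": force on a finger pad.
Only numpy, scipy, OpenCV 4.12 (cv2) and the standard library are available. Lean on these libraries where they do the work, as an engineer would, in place of code of your own. Each camera call takes 0.05 s, during which the arm holds its last target. There are 200 camera calls.

## Working session

There is one attempt and no reset: what is moved stays moved. The work goes in short steps, each a Python script; the robot and the scene stay as the last script left them, time stands still between calls to the robot, and variables do not carry over. Pictures are saved under pics/ and viewed, at most 10 in all, crops included, and the job is handed in when it is done.

```bash
ls; mkdir -p pics; python3 - <<'E'
from rig import manip
import cv2, numpy as np
print(manip.hold_point_z, manip.sense())
for n in ("scene","top"):
    c=manip.read_camera(n); cv2.imwrite(f"pics/{n}0.png",c["color"]); np.savez(f"{n}0.npz",**c)
    print(n,c["fx"],c["cx"],c["cy"],c["R"].tolist(),c["t"])
E
```

```text
pics
-0.0187 {'time': 0.0, 'joints': array([ 1.26780011,  0.68998705, -0.19448336,  1.56637036,  0.15730417,
        0.90249358, -0.21512414]), 'qd': array([-0.00030746, -0.00049366, -0.00070939, -0.00060053, -0.00084918,
        0.00074787, -0.00027321]), 'joint_torque': array([ 2.87847263e-05, -5.39616036e+01, -1.26669187e+00, -1.58544999e+01,
        9.06026893e-03,  9.48834757e-03, -1.02618534e-05]), 'tcp_pos': array([ 0.20625662, -0.58928572,  0.23047434]), 'tcp_rot': array([-9.04254742e-04,  9.85850526e-01,  1.67624185e-01, -2.34107350e-04]), 'wrist_force': array([-0.27171813,  1.02876654, -0.44269457]), 'wrist_torque': array([ 0.02289665,  0.00096828, -0.01192105]), 'grip_force': 0.0, 'gripper_width': 0.08540255068476106}
scene 398.12664967552655 255.7435779109222 184.1195445823411 [[0.0720134274358843, 0.9973436730923844, -0.010939104694971225], [0.8229720192087568, -0.06561204272888081, -0.5642801746015939], [-0.5634989989950276, 0.03163317232802353, -0.8255108845678945]] [-0.01641972 -0.43951952  1.35399959]
top 473.1201465362905 252.8893071006045 189.7278813197959 [[-0.012980506605785895, -0.999669449629473, -0.02219229428796191], [-0.9846493362868035, 0.01664263688508521, -0.17374897751488447], [0.17406088302146974, 0.019596278090942613, -0.9845398899418796]] [1.33734258e-05 6.57006780e-01 1.02287285e+00]
```

View pics/scene0.png

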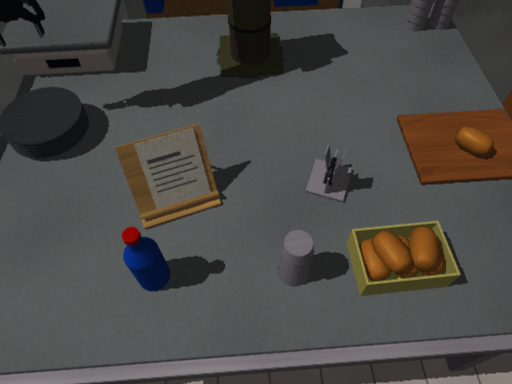

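View pics/top0.png

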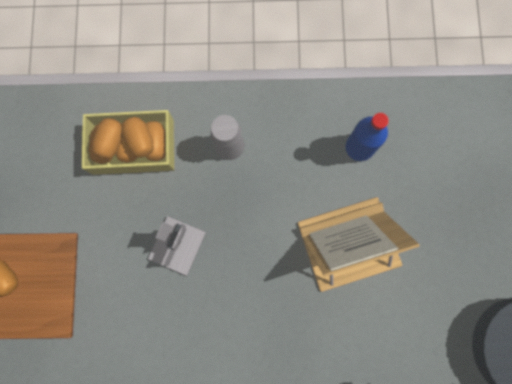

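The scene view shows the stand with its card at (170,175), the clip on its rack at (330,170), tumblers at (296,258), basket at (402,258) and bottle at (147,262). The top view shows the clip at (175,240), the stand at (357,245) and the bottle at (367,138). Next I'll get point clouds of the stand and the clip.

```bash
cat > h.py <<'E'
import numpy as np, cv2
def cloud(c):
    z=c["z_map"]; v,u=np.mgrid[:z.shape[0],:z.shape[1]]
    P=np.stack([(u-c["cx"])/c["fx"]*z,(v-c["cy"])/c["fy"]*z,z],-1)
    W=(P-c["t"])@c["R"]; W[z<=0]=np.nan
    return W
def plane(P,tol=.003,it=300,seed=0):
    r=np.random.default_rng(seed); best=None
    for _ in range(it):
        a=P[r.choice(len(P),3,False)]; n=np.cross(a[1]-a[0],a[2]-a[0])
        if np.linalg.norm(n)<1e-9: continue
        n/=np.linalg.norm(n); m=abs((P-a[0])@n)<tol
        if best is None or m.sum()>best.sum(): best=m
    q=P[best]; c=q.mean(0); n=np.linalg.svd(q-c,full_matrices=False)[2][2]
    return c,n*np.sign(n[2]),best
E
python3 - <<'E'
import numpy as np,cv2
from h import *
np.set_printoptions(precision=4,suppress=True)
for n,bs,bc in (("scene",(100,110,235,235),(295,135,365,210)),("top",(285,190,425,295),(140,205,215,285))):
    c=dict(np.load(n+"0.npz")); W=cloud(c); hsv=cv2.cvtColor(c["color"],cv2.COLOR_BGR2HSV)
    def sub(b): 
        s=np.s_[b[1]:b[3],b[0]:b[2]]; P=W[s].reshape(-1,3); k=np.isfinite(P[:,0]); return P[k],hsv[s].reshape(-1,3)[k]
    P,h=sub(bs)
    k=P[:,2]>.03; P=P[k];h=h[k]
    wood=h[:,1]>90; card=h[:,1]<60
    print(n,"valid",len(P),"wood",wood.sum(),"card",card.sum(),"zmax",np.percentile(P[:,2],[95,99,100]))
    cc,nn,m=plane(P[card]); print(" card plane",cc,nn,m.mean(),"lean",np.degrees(np.arcsin(nn[2])))
    pc,pn,m=plane(P[wood]); print(" wood plane",pc,pn,m.mean(),np.degrees(np.arcsin(pn[2])), "card-wood offset",(cc-pc)@nn)
    C,hc=sub(bc); k=C[:,2]>.03; 
    print(" floor z",np.nanmedian(W[...,2]), "clip pts",k.sum(), C[k].min(0),C[k].max(0))
    f=C[(C[:,2]>.006)&(C[:,2]<.02)]; print(" foot",len(f),cv2.minAreaRect((f[:,:2]*1000).astype(np.float32)),np.median(f[:,2]))
    t=C[C[:,2]>.1]; print(" handle",len(t),cv2.minAreaRect((t[:,:2]*1000).astype(np.float32)) if len(t)>3 else '',np.percentile(t[:,2],[50,98]) if len(t) else '')
for n,b in (("scene",(100,110,235,235)),("top",(285,190,425,295))):
    c=cv2.imread(f"pics/{n}0.png")[b[1]:b[3],b[0]:b[2]]
    b2=(295,135,365,210) if n=="scene" else (140,205,215,285)
    d=cv2.imread(f"pics/{n}0.png")[b2[1]:b2[3],b2[0]:b2[2]]
    r=lambda i:cv2.resize(i,(400,300),interpolation=cv2.INTER_CUBIC)
    row=np.hstack([r(c),r(d)]); out=row if n=="scene" else np.vstack([out,row])
cv2.imwrite("pics/crops.png",out)
E
```

```text
scene valid 5701 wood 1845 card 3732 zmax [0.1708 0.211  0.2138]
 card plane [ 0.5359 -0.2221  0.1039] [0.8288 0.2484 0.5013] 0.932475884244373 lean 30.08871487782804
 wood plane [ 0.5413 -0.2673  0.1094] [0.8284 0.2513 0.5006] 0.8444444444444444 30.038260521714612 card-wood offset 0.004027196642481646
 floor z 0.0009535850825063483 clip pts 425 [0.4932 0.1353 0.0348] [0.5865 0.1898 0.1504]
 foot 1097 ((539.6505737304688, 169.3549346923828), (99.34176635742188, 114.04434204101562), 66.6495361328125) 0.01223785739878343
 handle 164 ((555.1532592773438, 162.56687927246094), (42.943641662597656, 38.68663787841797), 66.37285614013672) [0.1289 0.1477]
top valid 4081 wood 1092 card 2714 zmax [0.1705 0.1725 0.1754]
 card plane [ 0.5307 -0.2196  0.1086] [0.8285 0.2462 0.5029] 0.9579955784819455 lean 30.191872828855264
 wood plane [ 0.5304 -0.2565  0.1183] [0.8227 0.2479 0.5116] 0.9148351648351648 30.767535087471565 card-wood offset 0.004464517743278128
 floor z -0.0009545361363824877 clip pts 646 [0.4902 0.1409 0.0306] [0.5819 0.1945 0.1481]
 foot 1359 ((540.6390380859375, 174.07687377929688), (152.94223022460938, 150.0876007080078), 77.41090393066406) 0.011216158178846782
 handle 204 ((553.2781982421875, 166.0285186767578), (43.7117919921875, 35.83755111694336), 66.56975555419922) [0.1295 0.1477]
```

View pics/crops.png

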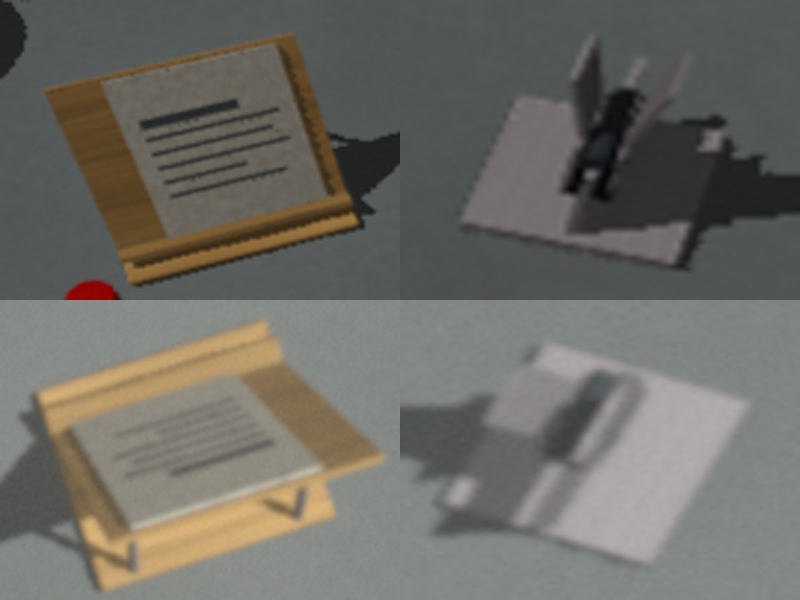

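The crops show the stand face leaning back towards the robot. Its card top edge runs from (105,82) to (280,42) in the upper-left crop. The clip's levers open left and right of a pin that runs roughly along the view. Both clouds agree: panel yaw about 16.7° and pin yaw about -23.4°. Next I'll check reach and take wrist views of both places.

```bash
cat >> h.py <<'E'
from scipy.spatial.transform import Rotation as Ro
def rot(y,z):  # tool matrix from closing axis y and pointing axis z
    y=np.asarray(y,float);z=np.asarray(z,float);z=z/np.linalg.norm(z);y=y-z*(y@z);y/=np.linalg.norm(y)
    return np.column_stack([np.cross(y,z),y,z])
def quat(R): return np.roll(Ro.from_matrix(R).as_quat(),1)
def wcloud(c,s):
    T=c["T_tool_cam"]; Rt=Ro.from_quat(np.roll(s["tcp_rot"],-1)).as_matrix()
    z=c["z_map"]; v,u=np.mgrid[:z.shape[0],:z.shape[1]]
    P=np.stack([(u-c["cx"])/c["fx"]*z,(v-c["cy"])/c["fy"]*z,z],-1)
    W=(P@T[:3,:3].T+T[:3,3])@Rt.T+s["tcp_pos"]; W[z<=0]=np.nan
    return W
n=np.array([.8286,.248,.502]);n/=np.linalg.norm(n)
eY=np.cross([0,0,1],n);eY/=np.linalg.norm(eY); u=np.cross(n,eY)
cy=np.array([np.cos(np.radians(66.6)),np.sin(np.radians(66.6)),0])
E
python3 - <<'E'
from rig import manip
from h import *
np.set_printoptions(precision=4,suppress=True)
c=dict(np.load("top0.npz"));W=cloud(c)[190:295,285:425].reshape(-1,3);h=cv2.cvtColor(c["color"],cv2.COLOR_BGR2HSV)[190:295,285:425].reshape(-1,3)
k=np.isfinite(W[:,0])&(W[:,2]>.05)
P=W[k]; o=np.array([.5305,-.2196,.1087]); d=(P-o)@n; s=(P-o)@u; y=(P-o)@eY
p=abs(d+.0041)<.003; q=abs(d)<.002
print("u",u,"panel s max",np.percentile(s[p],[95,99]),"y",np.percentile(y[p],[1,99]),"card s",np.percentile(s[q&(h[k][:,1]<60)],[1,99]),"y",np.percentile(y[q&(h[k][:,1]<60)],[1,50,99]))
E0=np.array([.5305,-.2196,.1087])-.005*n; E0=E0+u*((.1715-E0[2])/u[2]); print("edge guess",E0)
for sg in (1,-1):
    for nm,p,R in (("clip",[.554,.164,.3],rot(sg*cy,[0,0,-1])),("grab",[.554,.164,.108],rot(sg*cy,[0,0,-1])),("pre",E0+.15*u,rot(sg*n,-u)),("home",E0+.0333*u,rot(sg*n,-u))):
        print(sg,nm,manip.solve_ik(p,quat(R)))
print(manip.read_camera("wrist")["T_tool_cam"])
E
```

```text
u [-0.4809 -0.1439  0.8649] panel s max [0.0756 0.0773] y [-0.1117  0.0875] card s [-0.0663  0.0724] y [-0.0681  0.0015  0.0696]
edge guess [ 0.49   -0.2317  0.1715]
1 clip [ 0.1381  0.6768 -0.919   1.6017  0.5755  1.1551  0.2481]
1 grab [-0.0337  0.8579 -0.5894  1.8012  0.7061  0.7051  0.1405]
1 pre [ 1.4347  0.5104 -1.0282  2.15    0.1441  0.3404  0.7147]
1 home [ 1.1658  0.7108 -0.8714  2.2073  1.3147  0.1494 -0.4571]
-1 clip [-0.3345  0.5445 -0.0553  1.6269  0.0347  0.9712 -2.3806]
-1 grab [-0.5068  0.8168  0.2432  1.8272 -0.3487  0.5395 -2.0154]
-1 pre [ 0.9115  0.3654 -0.2279  2.1718 -0.8766  0.4702 -1.3751]
-1 home [ 1.3337  0.8845 -1.2552  2.1999  1.4411  0.4872  2.5669]
[[ 0.0015 -0.9489 -0.3155  0.0808]
 [ 1.      0.0014  0.0004  0.0004]
 [ 0.0001 -0.3155  0.9489 -0.1418]
 [ 0.      0.      0.      1.    ]]
```

```bash
python3 - <<'E'
from rig import manip
from h import *
import pickle
np.set_printoptions(precision=4,suppress=True)
def shot(nm):
    s=manip.sense(); c=manip.read_camera("wrist"); cv2.imwrite(f"pics/{nm}.png",c["color"]); pickle.dump((c,s),open(nm+".pkl","wb")); print(nm,s["time"],s["joints"],s["tcp_pos"])
E0=np.array([.49,-.2317,.1715])
R=rot(n,[0,0,-1])   # view of the stand top, tool down
manip.move_pose(E0+[0,0,.17],quat(R)); shot("ws")
R=rot(cy,[0,0,-1])
manip.move_pose([.554,.164,.28],quat(R)); shot("wc")
E
python3 -c "
import cv2,numpy as np
cv2.imwrite('pics/w2.png',np.hstack([cv2.resize(cv2.imread(f'pics/{k}.png'),(400,300)) for k in('ws','wc')]))"
```

```text
ws 1.8667 [ 0.7519  0.5078 -0.6376  1.6461  0.3319  1.0994  0.309 ] [ 0.4891 -0.2336  0.3409]
wc 3.4167 [ 0.0935  0.6701 -0.817   1.6323  0.5409  1.0797  0.2805] [0.5547 0.1619 0.2799]
```

View pics/w2.png

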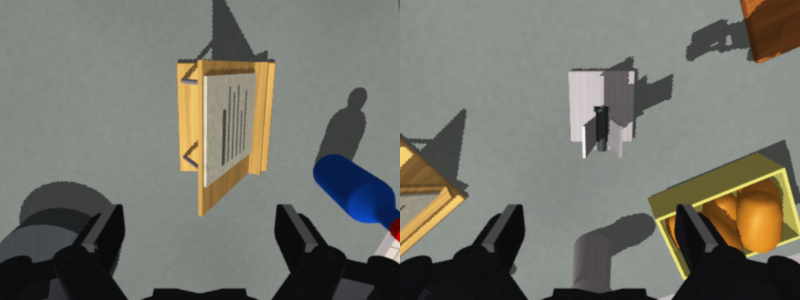

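The left half (over the stand) shows the panel's top edge upright at about x=200, y=60–215, with the card to its right. The right half shows the clip centred near (602,130), with its levers to the left and right, along the closing axis. Measuring from these clouds.

```bash
python3 - <<'E'
from h import *
import pickle
np.set_printoptions(precision=4,suppress=True)
c,s=pickle.load(open("wc.pkl","rb")); W=wcloud(c,s).reshape(-1,3); W=W[np.isfinite(W[:,0])]
print("floor",np.median(W[abs(W[:,2])<.006][:,2]))
k=(np.hypot(W[:,0]-.554,W[:,1]-.164)<.06); C=W[k]
t=C[C[:,2]>.075]; r=cv2.minAreaRect((t[:,:2]*1000).astype(np.float32)); print("clip",len(t),r,"zmax",np.percentile(t[:,2],[98,99.8]))
px=np.array([cy[1],-cy[0],0])
for lo,hi in ((.075,.09),(.09,.105),(.105,.12),(.12,.135),(.135,.16)):
    q=t[(t[:,2]>lo)&(t[:,2]<hi)]
    if len(q)>5: print(lo,len(q),"y",np.percentile(q@cy,[1,50,99]),"x",np.percentile(q@px,[1,50,99]))
print("guess y",np.array([.554,.164,0])@cy,"x",np.array([.554,.164,0])@px)
tt=t[t[:,2]>.135]; print("tips rect",cv2.minAreaRect((tt[:,:2]*1000).astype(np.float32)))
for sd in (1,-1):
    m=sd*((tt-[.554,.164,0])@cy)>.005; q=tt[m]; 
    if len(q)>5:
        l=cv2.fitLine((q[:,:2]*1000).astype(np.float32),cv2.DIST_HUBER,0,.01,.01).ravel(); print(" lever",sd,len(q),np.degrees(np.arctan2(l[1],l[0])),q.mean(0))
f=W[(W[:,2]>.007)&(W[:,2]<.02)&(np.hypot(W[:,0]-.54,W[:,1]-.17)<.09)]; print("foot",cv2.minAreaRect((f[:,:2]*1000).astype(np.float32)))
# stand
c,s=pickle.load(open("ws.pkl","rb")); W=wcloud(c,s); h=cv2.cvtColor(c["color"],cv2.COLOR_BGR2HSV).reshape(-1,3); W=W.reshape(-1,3)
o=np.array([.49,-.2317,.1715]); k=np.isfinite(W[:,0])&(np.linalg.norm(W-o,axis=1)<.2)&(W[:,2]>.04); P=W[k];h=h[k]
cd=h[:,1]<60; cc,nn,m=plane(P[cd]); print("card",cc,nn,m.mean(),np.degrees(np.arctan2(nn[1],nn[0])))
w=~cd&(abs((P-cc)@n+.004)<.003)
pc,pn,m=plane(P[w],.002); print("panel",pn,m.mean(),"offset of o from panel face",(o-pc)@n, "card off",(cc-pc)@n)
Q=P[w][m]-o; print("panel s",np.percentile(Q@u,[97,99,99.8]),"y",np.percentile(Q@eY,[.5,99.5]))
Q=P[cd&(abs((P-cc)@n)<.002)]-o; print("card s",np.percentile(Q@u,[97,99,99.8]),"y",np.percentile(Q@eY,[.5,50,99.5]))
e=(abs((P-pc)@n+.003)<.0025)&~cd; Q=P[e]-o; Q=Q[Q@u>-.01]; print("end face",len(Q),np.percentile(Q@u,[10,50,90]),"n",np.percentile(Q@n,[5,50,95]))
for a in (-.06,0,.06):
    b=abs(Q@eY-a)<.02; print(a,b.sum(),np.median(Q[b]@u),np.median(Q[b]@n))
E
```

```text
floor -0.0007007471645268382
clip 21749 ((550.9608764648438, 165.51095581054688), (82.57434844970703, 102.12055969238281), 14.367205619812012) zmax [0.3619 0.3629]
0.075 508 y [0.3633 0.3722 0.3802] x [0.393  0.4401 0.4697]
0.09 560 y [0.361  0.3712 0.3825] x [0.4156 0.4396 0.4683]
0.105 298 y [0.3578 0.3826 0.3858] x [0.4242 0.4401 0.4596]
0.12 348 y [0.3541 0.3854 0.3887] x [0.4242 0.44   0.4598]
0.135 544 y [0.3501 0.3883 0.3932] x [0.4242 0.4419 0.46  ]
guess y 0.37053169002384145 x 0.44330380856482143
tips rect ((553.0523681640625, 164.4185791015625), (119.96257019042969, 36.46199417114258), 66.38589477539062)
 lever 1 10145 48.08129 [0.5633 0.2044 0.3324]
 lever -1 9477 84.75557 [0.5302 0.1287 0.3319]
foot ((537.3442993164062, 172.4527130126953), (100.11697387695312, 109.51952362060547), 66.48394012451172)
card [ 0.5234 -0.2178  0.1198] [0.8267 0.2485 0.5048] 0.8416236508681371 16.728253106048136
panel [0.8259 0.2493 0.5057] 0.9882938249926836 offset of o from panel face -0.0010194653119430484 card off 0.004109442356972241
panel s [-0.0002  0.0002  0.0007] y [-0.1124  0.0863]
card s [-0.005  -0.0043 -0.0038] y [-0.0683  0.0062  0.0688]
end face 886 [-0.0017 -0.0009 -0.    ] n [-0.0042 -0.0019  0.0003]
-0.06 150 -0.0009862321619143587 -0.001794059442306485
0 176 -0.0008719153372074534 -0.0018884533749317129
0.06 220 -0.0007746713026313022 -0.001804543929206076
```

The edge guess checks out within 1 mm from the wrist view as well. The card's middle is at its y = 0. The clip centre is at 0.3717 along the closing axis and 0.4421 along the pin. Now I'll grasp and lift.

```bash
python3 - <<'E'
from rig import manip
from h import *
import pickle
np.set_printoptions(precision=4,suppress=True)
px=np.array([cy[1],-cy[0],0]); C=.3717*cy+.4421*px; q=quat(rot(cy,[0,0,-1]))
manip.move_pose(C+[0,0,.20],q)
print(manip.move_l(C+[0,0,.108],vel=.08,f_stop=15)); manip.hold(.2)
s=manip.sense(); print(C,s["tcp_pos"],s["wrist_force"])
manip.grasp(); manip.hold(.3); s=manip.sense(); print(s["time"],s["gripper_width"],s["grip_force"],s["wrist_force"],s["tcp_pos"])
manip.move_l(C+[0,0,.32],vel=.15); manip.hold(.3)
s=manip.sense(); c=manip.read_camera("wrist"); cv2.imwrite("pics/held.png",c["color"]); pickle.dump((c,s),open("held.pkl","wb"))
print(s["time"],s["joints"],s["gripper_width"],s["grip_force"],s["wrist_force"])
c=manip.read_camera("scene"); np.savez("scene1.npz",**c); cv2.imwrite("pics/scene1.png",c["color"])
c=manip.read_camera("top"); np.savez("top1.npz",**c)
E
python3 -c "
import cv2,numpy as np
cv2.imwrite('pics/h2.png',np.hstack([cv2.resize(cv2.imread(f'pics/{k}.png'),(400,300)) for k in('held','scene1')]))"
```

```text
False
[0.5534 0.1656 0.    ] [0.5536 0.1656 0.1084] [0.5495 0.5175 0.159 ]
6.3167 0.016291206316715 61.089441776275635 [-1.7085 -1.4795 11.2547] [0.5539 0.1658 0.1096]
8.1833 [ 0.0998  0.6316 -0.8404  1.5736  0.4992  1.1639  0.3161] 0.015935627781801052 59.72559213638306 [ 0.8885  0.4133 -0.6111]
```

View pics/h2.png

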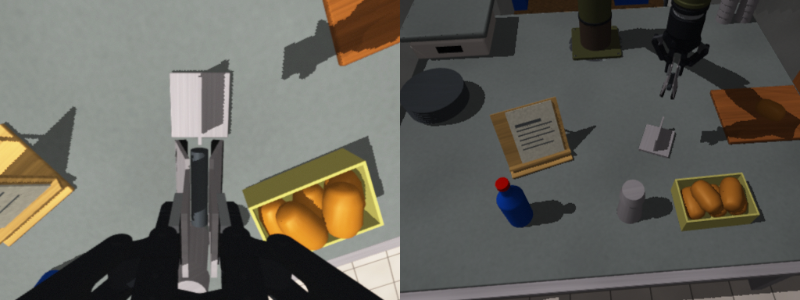

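The left half shows the clip held between the fingers, its jaws spread at (180,145) and (215,145), off the rack. The right half shows the clip hanging at (672,85) and the stand undisturbed. Now I'll measure the clip's pose in the tool frame.

```bash
python3 - <<'E'
from h import *
import pickle
np.set_printoptions(precision=4,suppress=True)
c,s=pickle.load(open("held.pkl","rb")); Rt=Ro.from_quat(np.roll(s["tcp_rot"],-1)).as_matrix(); t=s["tcp_pos"]
src={"wrist":(wcloud(c,s),c["color"])}
for nm in("scene","top"):
    d=dict(np.load(nm+"1.npz")); src[nm]=(cloud(d),d["color"])
for nm,(W,col) in src.items():
    W=W.reshape(-1,3); hsv=cv2.cvtColor(col,cv2.COLOR_BGR2HSV).reshape(-1,3)
    L=(W-t)@Rt; k=np.isfinite(L[:,0])&(abs(L[:,0])<.05)&(abs(L[:,1])<.03)&(L[:,2]>-.04)&(L[:,2]<.12); L=L[k];h=hsv[k]
    print(nm,len(L),"z",np.percentile(L[:,2],[1,50,98,99.5,100]) if len(L) else "")
    for lo in np.arange(-.03,.09,.01):
        q=L[(L[:,2]>lo)&(L[:,2]<=lo+.01)]
        if len(q)>8: print("  z %.2f"%lo,len(q),"x",np.percentile(q[:,0],[2,98]),"y",np.percentile(q[:,1],[2,50,98]))
E
```

```text
wrist 9428 z [-0.0391 -0.0077  0.0576  0.0612  0.0631]
  z -0.03 1084 x [-0.0138  0.0184] y [-0.021   0.0054  0.0209]
  z -0.02 917 x [-0.0094  0.0184] y [-0.0212  0.0055  0.0209]
  z -0.01 495 x [-0.014   0.0185] y [-0.0198  0.0057  0.0195]
  z 0.00 190 x [-0.0154  0.0186] y [-0.0091 -0.0062  0.0085]
  z 0.01 1085 x [-0.0253  0.0271] y [-0.0099 -0.0004  0.0092]
  z 0.02 1773 x [-0.0264  0.0283] y [-0.0121 -0.0004  0.0115]
  z 0.03 360 x [-0.0075  0.028 ] y [-0.0148 -0.0018  0.0141]
  z 0.04 339 x [-0.0119  0.0255] y [-0.0171  0.0123  0.0164]
  z 0.05 552 x [-0.0157  0.0255] y [-0.0194 -0.0096  0.0186]
  z 0.06 92 x [-0.0198  0.0256] y [-0.02    0.0108  0.0192]
scene 700 z [-0.0392  0.0177  0.0594  0.0611  0.0621]
  z -0.03 74 x [-0.0205 -0.0028] y [-0.0227 -0.0018  0.0188]
  z -0.02 67 x [-0.02   -0.0027] y [-0.0217  0.004   0.0186]
  z -0.01 39 x [-0.0211 -0.0056] y [-0.0193 -0.0078  0.0152]
  z 0.00 17 x [-0.0213  0.0097] y [-0.0108 -0.0081  0.0067]
  z 0.01 119 x [-0.0294  0.0243] y [-0.012  -0.002   0.0077]
  z 0.02 89 x [-0.0302  0.0196] y [-0.0146  0.001   0.0102]
  z 0.03 46 x [-0.027   0.0208] y [-0.0168  0.0102  0.0125]
  z 0.04 45 x [-0.0268  0.0209] y [-0.0193  0.0125  0.0149]
  z 0.05 89 x [-0.0284  0.0164] y [-0.0215  0.0073  0.017 ]
  z 0.06 9 x [-0.0264  0.005 ] y [-0.0216 -0.014   0.0164]
top 122 z [-0.0066  0.0246  0.0595  0.0604  0.0605]
  z 0.01 30 x [-0.0269 -0.0147] y [-0.0102 -0.0054  0.0076]
  z 0.02 38 x [-0.027  -0.0139] y [-0.0121 -0.0055  0.005 ]
  z 0.03 16 x [-0.024  -0.0149] y [-0.0145 -0.0131  0.0038]
  z 0.04 15 x [-0.024  -0.0141] y [-0.0172 -0.0154 -0.0139]
  z 0.05 16 x [-0.0239 -0.0148] y [-0.0192 -0.0176  0.0148]
```

The clip sits centred and straight in the hand (offset under 0.5 mm). Its throat is about 29–33 mm ahead of the TCP, and a contact stop will find it exactly. Moving to the pre-place pose above the edge.

```bash
python3 - <<'E'
from rig import manip
from h import *
import pickle
np.set_printoptions(precision=4,suppress=True)
c,s=pickle.load(open("held.pkl","rb")); Rt=Ro.from_quat(np.roll(s["tcp_rot"],-1)).as_matrix()
L=((wcloud(c,s)-s["tcp_pos"])@Rt).reshape(-1,3); q=L[(abs(L[:,1])<.0045)&(L[:,0]>.02)&(L[:,0]<.035)&(L[:,2]>-.01)&(L[:,2]<.07)]; print("core end z",len(q),np.percentile(q[:,2],[1,50,95,99,100]))
E0=np.array([.49,-.2317,.1715]); Q=quat(rot(n,-u))
manip.move_pose(E0+.13*u,Q); manip.hold(.4)
s=manip.sense(); R=Ro.from_quat(np.roll(s["tcp_rot"],-1)).as_matrix(); print(s["time"],s["joints"],s["tcp_pos"]-(E0+.13*u),R.T@rot(n,-u))
c=manip.read_camera("wrist"); cv2.imwrite("pics/pre.png",c["color"]); pickle.dump((c,s),open("pre.pkl","wb"))
W=wcloud(c,s).reshape(-1,3); P=(W-E0)@np.column_stack([n,eY,u]); P=P[np.isfinite(P[:,0])]
a=P[(abs(P[:,1])<.1)&(abs(P[:,0])<.008)&(abs(P[:,2])<.006)]; print("edge", len(a),np.percentile(a,[2,50,98],axis=0))
b=P[(abs(P[:,1])<.04)&(abs(P[:,0])<.03)&(P[:,2]>.05)&(P[:,2]<.10)]; print("jaw",len(b),np.percentile(b,[1,50,99],axis=0))
print([manip.solve_ik(E0+d*u,Q) for d in(.08,.03)])
E
```

```text
core end z 368 [0.0187 0.0203 0.0289 0.0309 0.0317]
10.3583 [ 1.3797  0.5409 -0.9946  2.1658  0.2302  0.2894  0.6264] [0.0002 0.0003 0.    ] [[ 1.     -0.0007 -0.0004]
 [ 0.0007  1.     -0.    ]
 [ 0.0004  0.      1.    ]]
edge 1267 [[-0.0046 -0.0002 -0.0055]
 [-0.0004  0.0426 -0.0011]
 [ 0.0051  0.0845  0.0007]]
jaw 1343 [[-0.0198 -0.0168  0.0678]
 [ 0.0002  0.0156  0.081 ]
 [ 0.019   0.0257  0.0997]]
[array([ 1.2091,  0.5956, -0.8309,  2.1968,  0.2874,  0.1507,  0.5681]), array([ 1.1451,  0.708 , -0.8407,  2.2084,  1.3483,  0.129 , -0.4909])]
```

View pics/pre.png

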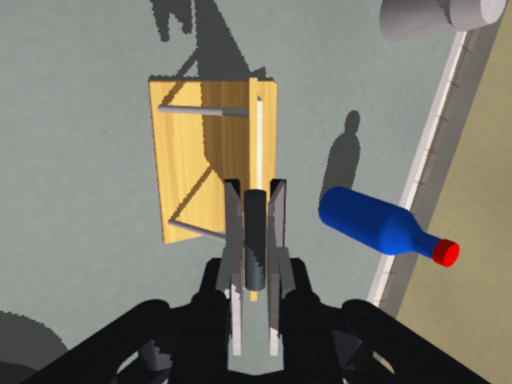

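The edge of panel and card (column 255) sits centred between the open jaws at (232,190) and (278,190). Descending, with a contact stop.

```bash
python3 - <<'E'
from rig import manip
from h import *
import pickle
np.set_printoptions(precision=4,suppress=True)
E0=np.array([.49,-.2317,.1715])
def rep(k):
    s=manip.sense(); R=Ro.from_quat(np.roll(s["tcp_rot"],-1)).as_matrix(); B=np.column_stack([n,eY,u])
    print(k,round(s["time"],2),"rel n,y,u",(s["tcp_pos"]-E0)@B,"F",s["wrist_force"]@B,"rot",Ro.from_matrix(R.T@rot(n,-u)).as_rotvec(),"w",s["gripper_width"],s["joints"])
print(manip.move_l(E0+.044*u,vel=.04,f_stop=8)); manip.hold(.3); rep("near")
print(manip.move_l(E0+.022*u,vel=.01,f_stop=8)); rep("stop"); manip.hold(.3); rep("settled")
c=manip.read_camera("scene"); np.savez("scene2.npz",**c); cv2.imwrite("pics/scene2.png",c["color"])
E
```

```text
False
near 13.01 rel n,y,u [-0.    -0.     0.044] F [ 0.4187 -0.6007 -0.2705] rot [-0.      0.0001 -0.    ] w 0.016188869184600916 [ 1.0928  0.6413 -0.7156  2.2096  0.3053  0.0546  0.549 ]Traceback (most recent call last):
  File "<stdin>", line 10, in <module>
rig.MotionError: the arm cannot follow that straight line within its joint ranges
```

Joint 6 is running into its lower limit on this arm branch. I'll back off and switch to the branch with more room (J6≈0.49), which an earlier IK solution showed.

```bash
python3 - <<'E'
from rig import manip
from h import *
np.set_printoptions(precision=4,suppress=True)
E0=np.array([.49,-.2317,.1715]); Q=quat(rot(n,-u))
manip.move_l(E0+.13*u,vel=.06); 
print(manip.solve_ik(E0+.19*u,Q))
manip.move_pose(E0+.19*u,Q)
H=np.array([1.3337,.8845,-1.2552,2.1999,1.4411,.4872,-.575]); H[1]-=.30
manip.goto_joints(H); s=manip.sense(); print("mid",s["tcp_pos"])
try:
    q=manip.solve_ik(E0+.13*u,Q); print("pre",q)
    for d in (.09,.06,.044,.03,.022): print(d,manip.solve_ik(E0+d*u,Q))
except Exception as e: print(e)
print(manip.sense()["time"])
E
```

```text
[ 1.5995  0.4935 -1.1989  2.1101  0.1783  0.4626  0.6809]
mid [ 0.4802 -0.2635  0.3068]
pre [ 1.5312  0.7054 -1.3513  2.1607  0.8701  0.4736 -0.0312]
0.09 [ 1.4359  0.7643 -1.2867  2.1844  1.1027  0.4418 -0.2563]
0.06 [ 1.3684  0.809  -1.2364  2.1957  1.2791  0.4287 -0.424 ]
0.044 [ 1.3339  0.8329 -1.2092  2.1994  1.3713  0.4251 -0.5105]
0.03 [ 1.304   0.8533 -1.1841  2.2013  1.4497  0.4224 -0.5836]
0.022 [ 1.287   0.8645 -1.1689  2.2018  1.4936  0.4206 -0.6243]
16.1083
```

```bash
python3 - <<'E'
from rig import manip
from h import *
import pickle
np.set_printoptions(precision=4,suppress=True)
E0=np.array([.49,-.2317,.1715]); Q=quat(rot(n,-u))
def rep(k):
    s=manip.sense(); R=Ro.from_quat(np.roll(s["tcp_rot"],-1)).as_matrix(); B=np.column_stack([n,eY,u])
    print(k,round(s["time"],2),"rel n,y,u",(s["tcp_pos"]-E0)@B,"F",s["wrist_force"]@B,"rot",Ro.from_matrix(R.T@rot(n,-u)).as_rotvec(),"w",s["gripper_width"])
manip.move_pose(E0+.13*u,Q); manip.hold(.3); rep("pre")
print(manip.move_l(E0+.044*u,vel=.04,f_stop=8)); manip.hold(.3); rep("near")
print(manip.move_l(E0+.022*u,vel=.01,f_stop=8)); rep("stop"); manip.hold(.3); rep("settled")
c=manip.read_camera("scene"); np.savez("scene2.npz",**c); cv2.imwrite("pics/scene2.png",cv2.resize(c["color"][90:250,90:290],(750,600),interpolation=cv2.INTER_CUBIC))
E
```

```text
pre 17.02 rel n,y,u [0.0006 0.0004 0.13  ] F [-0.0199  0.8077 -0.9652] rot [-0.0002  0.0004  0.0019] w 0.01643584295063053
False
near 19.62 rel n,y,u [-0.    -0.     0.044] F [-1.8833 -0.4031 -1.7653] rot [ 0.      0.0001 -0.0001] w 0.015589368413149096
True
stop 20.74 rel n,y,u [ 0.     -0.0001  0.0345] F [ 1.1393 -0.165   6.9112] rot [0.0001 0.0007 0.0002] w 0.0162091530049084
settled 21.04 rel n,y,u [ 0.     -0.0001  0.0345] F [0.4631 1.2092 7.0654] rot [ 0.0003  0.0006 -0.0001] w 0.01578727767844693
```

View pics/scene2.png

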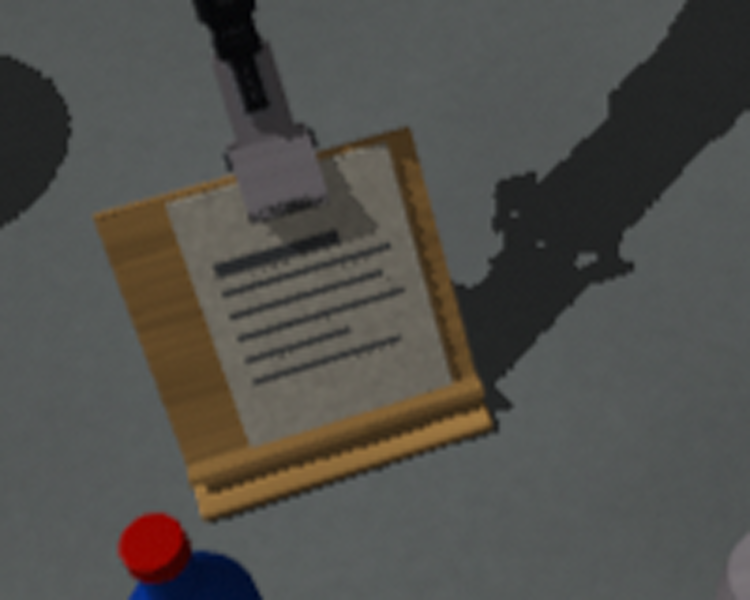

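The jaws straddle the card and panel, with the clip at (275,175) near the card's middle and square to the edge. Contact came at 7 N. I'll push a little further to make sure it is the throat bottoming, and check the gap with the wrist camera.

```bash
python3 - <<'E'
from rig import manip
from h import *
import pickle
np.set_printoptions(precision=4,suppress=True)
E0=np.array([.49,-.2317,.1715]); B=np.column_stack([n,eY,u])
def rep(k):
    s=manip.sense(); print(k,round(s["time"],2),"rel",(s["tcp_pos"]-E0)@B,"F",s["wrist_force"]@B); return s
print(manip.move_l(E0+.026*u,vel=.006,f_stop=9)); manip.hold(.2); s=rep("push")
c=manip.read_camera("wrist"); cv2.imwrite("pics/home.png",c["color"][120:320,140:380].repeat(2,0).repeat(2,1)); pickle.dump((c,s),open("home.pkl","wb"))
P=((wcloud(c,s)-E0)@B).reshape(-1,3); P=P[np.isfinite(P[:,0])]
a=P[(abs(P[:,0]+.002)<.0025)&(P[:,1]>.03)&(P[:,1]<.08)&(abs(P[:,2])<.012)]; print("edge u",len(a),np.percentile(a[:,2],[10,50,90]))
b=P[(abs(P[:,0])<.0035)&(abs(abs(P[:,1])-.026)<.004)&(P[:,2]<.03)&(P[:,2]>-.012)]; print("core end",len(b),np.percentile(b[:,2],[1,10,50,90]),np.sign(b[:,1]).mean())
d=P[(abs(P[:,1])<.045)&(P[:,2]<-.008)&(P[:,2]>-.045)&(P[:,0]>.007)&(P[:,0]<.03)]; print("front jaw",len(d),np.percentile(d,[1,50,99],axis=0))
E
```

```text
True
push 21.64 rel [ 0.     -0.0001  0.0345] F [1.272  0.9984 5.818 ]
edge u 950 [-0.0014 -0.0007  0.0001]
core end 433 [-0.0055 -0.0013  0.0144  0.0156] 0.43648960739030024
front jaw 437 [[ 0.0086 -0.0182 -0.0274]
 [ 0.0158  0.0169 -0.0204]
 [ 0.019   0.0252 -0.0081]]
```

View pics/home.png

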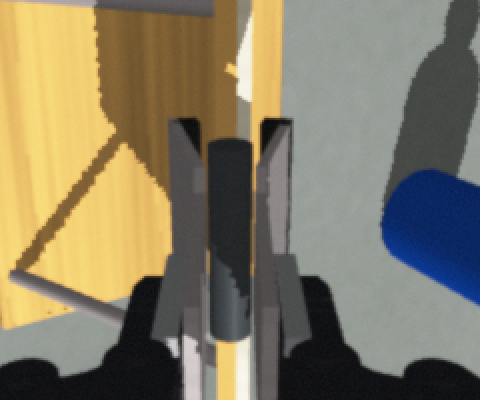

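The push stopped again at the same depth (34.5 mm). That matches the throat offset recorded at the grasp (pin at z 0.085, TCP at 0.1096, giving 34.6 mm), so the clip is home. Releasing and backing off.

```bash
python3 - <<'E'
from rig import manip
from h import *
np.set_printoptions(precision=4,suppress=True)
E0=np.array([.49,-.2317,.1715]); B=np.column_stack([n,eY,u])
manip.let_go(); manip.hold(.4); s=manip.sense(); print(s["time"],s["gripper_width"],s["wrist_force"])
print(manip.move_l(E0+.14*u,vel=.08,f_stop=12)); manip.hold(.3)
for nm in("scene","top"):
    c=manip.read_camera(nm); W=((cloud(c)-E0)@B).reshape(-1,3); h=cv2.cvtColor(c["color"],cv2.COLOR_BGR2HSV).reshape(-1,3)
    k=np.isfinite(W[:,0])&(abs(W[:,1])<.13)&(abs(W[:,2])<.19)&(abs(W[:,0])<.05)
    W=W[k];h=h[k]
    cd=(abs(W[:,0]-.005)<.003)&(h[:,1]<60)&(W[:,2]<-.045); print(nm,"card",np.median(W[cd],0),"y",np.percentile(W[cd][:,1],[.5,99.5]))
    wd=(abs(W[:,0]-.001)<.003)&(h[:,1]>90); print(" panel",np.median(W[wd][:,0]),"u",np.percentile(W[wd][:,2],99),"y",np.percentile(W[wd][:,1],[.5,99.5]))
    cl=(W[:,2]>.008)&(W[:,2]<.09); print(" clip",cl.sum(),np.percentile(W[cl],[2,50,98],axis=0).tolist())
    if nm=="scene": cv2.imwrite("pics/end.png",cv2.resize(c["color"][90:250,90:290],(750,600),interpolation=cv2.INTER_CUBIC))
print(manip.sense()["time"])
E
```

```text
22.7667 0.08556024933646972 [-0.1248 -0.0071 -0.0081]
False
scene card [ 0.0061 -0.0034 -0.1092] y [-0.072   0.0659]
 panel 0.0021680282895573276 u 0.0004618329928837545 y [-0.1146  0.0836]
 clip 572 [[-0.015040487696277033, -0.02635193025556718, 0.009254896072030923], [0.01281153317268648, -0.0028296777646008076, 0.04094898816955843], [0.017995160628964283, 0.019884270142487427, 0.07409323884380492]]
top card [ 0.0052  0.0008 -0.104 ] y [-0.0691  0.0705]
 panel 0.0011210113660030108 u 0.0013842444858023762 y [-0.1088  0.0877]
 clip 772 [[-0.01681601351720857, -0.021960306813203562, 0.009586344827701685], [0.009175163596355607, 0.003899877237588006, 0.046276126356757694], [0.015208593528823195, 0.026195552289942765, 0.0739246853695784]]
24.6417
```

View pics/end.png

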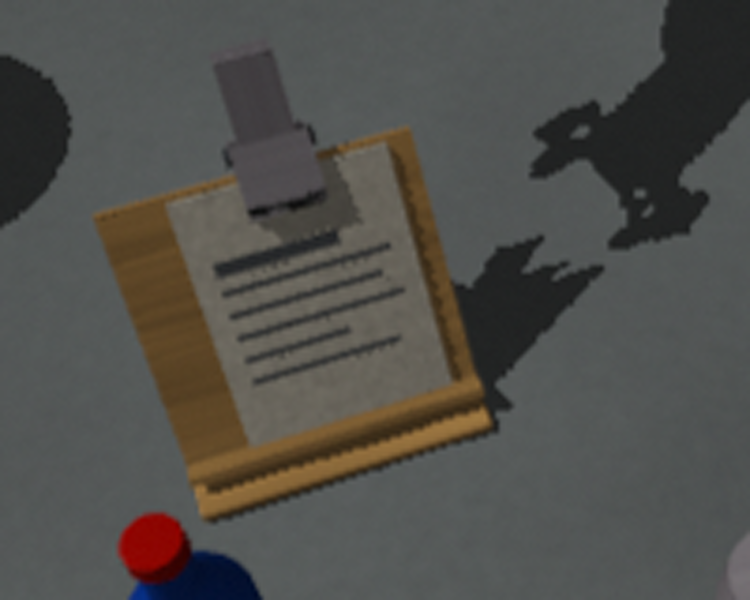

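The clip bites the card and panel at (278,180), square to the edge and near the card's middle. The stand and card have not visibly moved. The clip's top is about 74 mm above the edge, against about 73 mm above the strip when it sat on the rack, so it is home.

```bash
python3 -c "
from rig import manip
print(manip.hand_in())"
```

```text
the job is handed in; nothing more can be done
None
```

The clip is off its rack and clipped onto the card and panel, square to the top edge, near the card's middle and pushed home; I handed the job in at about 25 s on the robot's clock, and no verdict came back.

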